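# Clamp the rack and lift the tube strip four clicks

### The arm

A 6-joint arm with a two-finger parallel gripper is mounted at the origin on the work surface. World frame = base frame: x ahead of the robot, y to its left, z up, the work surface at z = 0. Lengths are in m, angles in rad, forces in N, time in s.
With the tool pointing down it reaches from about 0.3 to 0.875 m from the base axis. Payload 6.4 kg.
Tool frame: the origin (TCP) lies at the centre of the arm's flange, where the gripper is bolted on; the fingertips stand 173 mm ahead of it and the grasp point (between the pads) lies 155 mm ahead of it; z points along the fingers, x is the direction in which the jaws open and shut, and the axes are right-handed (so a half turn about z gives the same grasp; the last joint's range is limited). The gripper opens to 85 mm and grips with 20 to 120 N. Pads are 22 mm wide; open, the fingers measure 114 mm over their backs; the gripper's body (76 mm by 85 mm) begins 54 mm behind the grasp point. The pads swing forward as they close: fully open they stand 13 mm farther back than shut.
Start: joints at [-1.326, 0.181, 1.607, -0, 1.354, -0.206], TCP at [0.251, -0.518, 0.405] pointing down, gripper open.
Joint ranges: [-2.99, 2.99], [-0.89, 2.07], [0.3, 2.58], [-1.14, 4.28], [0, 2.63], [-3.12, 3.12]. Speed limits (rad/s): [2.57, 2.57, 3.01, 3.14, 3.14, 3.14].

### API

Orientations are given as a unit quaternion [w, x, y, z].
In Python, from bench import ctrl gives the robot as it stands. The module is installed in compiled form; this text tells all that it offers.
- The arm moves only by the tool move_arm, never from a script. Its argument "moves" is a list of rows, each an object of numbers: "gripper": the opening in per cent of the stroke, from 0 (shut) to 100 (fully open); "x", "y", "z": the shift along the tool's x, y, z in cm; "roll": the turn about the tool's z in degrees. In form: [{"gripper": .., "x": .., "y": .., "z": .., "roll": ..}, ...]. A call has 1 to 5 rows; each row shifts and turns the commanded pose from where the row before left it, along the tool's axes as they then stand; what a row does not reach is not made up. A row lasts 1/8 s, in which the tool goes at most 62.5 mm and 10.7 degrees, less where a joint would pass 70% of its speed; a pose out of reach is approached as far as the arm can. A call is refused whole if a number of a shift passes 6.25 or a number of a turn 10.7, either way. A call with a gripper value outside its range is refused whole. The fingers move at their own pace and stop on an object; the grip force is fixed at half the most. Time passes only in rows, so rows that do not move let the fingers close. It gives the time, the measured TCP pose, the force and the opening at its end, in the units of the state.
- ctrl.get_obs(): the state, without advancing time (a new reading comes with each control period).
- ctrl.camera(name): name is "scene" or "top" or "wrist"; returns a dict with "img" (400x640x3 uint8, red, green, blue), "fx", "fy", "cx", "cy" (pixels), "world_from_camera" (4x4, takes a point from camera to world coordinates); the wrist camera has in their place "tool_from_camera" (4x4, takes a point from camera to tool coordinates, whose origin is the TCP and whose axes are the tool frame's). Camera axes: x right, y up, looking along -z (the intrinsics and any distortion apply to the point x, -y, -z); pixel columns grow to the right and rows downward; lengths in m; the calibration is good to about 2 mm. A picture is of the moment at which its call begins: read the wrist's pose just before it. There is no depth.
- ctrl.hand_in(): hands the job in, once; it reports no verdict.
The state is a dict: "time_s": time; "q": joint angles; "dq": joint speeds; "joint_efforts": joint torques, N m; "eef_pos": TCP position; "eef_rot": TCP orientation; "wrist_force": force on the tool from outside, world axes, zero at the start; "torque": the same for the moment, N m; "opening": opening from 0.0 (shut) to 1.0 (fully open).
Only numpy, scipy, OpenCV 4.12 (cv2) and the standard library are available. Lean on these libraries where they do the work, as an engineer would, in place of code of your own. Each camera call takes 0.05 s, during which the arm holds its last target. There are 200 camera calls.

### The job

Swing the red-handled clamp arm over centre so that it snaps down and holds the orange rack in the tube lifter. Then take the blue knob of the ratchet lever and pull the lever clockwise (seen from above) exactly four clicks from its rest stop, never on to the fifth, so that the strip of red-capped tubes rises out of the rack. The lever springs back if released, so finish while still holding the knob at the fourth click, with the clamp still shut; leave the other things on the bench alone.

Things in the scene. Friction and masses are not known exactly. Their poses are not given: they have to be found in the camera images.
- lifter: Tube lifter, a bench fixture that does not move: white base plate 150 (x) x 300 (y) x 12 mm, origin under the plate's centre. In its own frame (x away from the robot, y left, z up): the nest with the rack is in the middle, the clamp on the +y side, the ratchet lever on the -y side. The lifter's yaw varies by up to 0.3 rad.
- clamp_pivot (a point): Pivot of the clamp arm, at (22, 115, 103) mm in the lifter's frame, between two 6 mm steel cheeks (36 mm over both, tops at 112 mm). The arm turns in the lifter's y-z plane.
- clamp (a joint): Clamp arm angle, rad: 0 = arm level, pointing to the lifter's -y, pad on the rack; about 1.85 = fully open, as it starts (upright, leaning 0.28 rad back to the lifter's +y). Over-centre spring: pushes the arm open above 1.2, snaps it shut below. Pushing it over at the grip takes about 5 N; shut, the pad presses on the rack with about 10 N.
- clamp_grip (a point): Middle of the red sleeve at the arm's free end, on the arm's axis, 105 mm from the pivot. The sleeve is 20 mm in diameter and 45 mm long along the arm (82 to 127 mm from the pivot); the bare arm is 14 mm thick.
- clamp_pad: Rubber pad 18 mm in diameter on a spindle 70 mm from the pivot, on the underside of the arm; origin at the centre of its pressing face, 28 mm off the arm's axis.
- rack: Loose orange tube rack, 85 (x) x 127 (y) x 40 mm, resting in the lifter's nest with its underside 35 mm above the bench; origin at the centre of its underside. It is already in place. The pad comes down on its top near the +y end.
- strip: Strip of eight clear tubes with red caps, 20 x 90 mm over its web, standing in a slot in the front (-x) part of the rack; origin at the centre of the web's underside, level with the rack's top at the start. The lever raises it by 3.2 mm a click after the first 2 mm of play, so about 11 mm at the fourth click.
- ratchet_pivot (a point): Vertical axis of the ratchet lever, at (0, -125) mm in the lifter's frame, 53 mm up, in the middle of the toothed wheel, on which a sprung ball clicks. Against the return spring the knob takes about 5 to 8 N, growing with the angle; leaving each notch it rises to 10 to 14 N, then drops back as the tooth passes. Released, the lever returns to rest.
- ratchet (a joint): Lever angle, rad: 0 = rest stop, where it starts (lever points 65 degrees clockwise, seen from above, from the lifter's +x axis); grows clockwise, the knob coming towards the robot; end stop 1.4. Clicks are 0.2 rad (26 mm at the knob) apart: notches at 0.2, 0.4, 0.6, 0.8 (the fourth), 1.0, a tooth half-way between each two.
- knob: Upright round blue knob of the lever, 22 mm in diameter, 50 mm tall, fixed on the lever's end 130 mm from the axis; origin on its axis at its foot, 55 mm above the bench; its top is 107 mm above the bench. The lever bar under it has its top at 57 mm.
- knob_mid (a point): The middle of the blue knob, on its axis, 83 mm above the bench.
- blue_box: Bystander: blue storage box, 114 x 89 x 55 mm, origin under its centre.
- reagent: Bystander: amber jar with white cap, 56 mm in diameter, 95 mm tall, origin under its centre.
- white_block: Bystander: low white tube block, 115 x 80 x 22 mm, origin under its centre.
- yellow_tray: Bystander: open yellow tray with cards, 100 x 100 x 50 mm, origin under its centre.
Things that resemble listed ones, but are neither listed nor needed, are in the scene too. What is meant by the strip is not green, and is the larger of those in its own colour.

How it is judged:
On the way, in this order (a step that is already met when the one before it is completed fails the run):
1. the clamp arm is shut with its pad pressing on the rack (value of joint clamp below 0.12 rad and contact force between clamp_pad and rack above 2 N), for 0.3 s.
2. the lever is held by its knob at the fourth click (value of joint ratchet between 0.71 and 0.89 rad and contact force between knob and the fingers above 1 N), for 0.3 s.
At the end, for the whole second after the job is handed in: Fingers hold the knob (over 1 N), lever at rest at the fourth click (0.71 to 0.89 rad), strip at least 7 mm up out of the rack, clamp shut (under 0.12 rad) with its pad pressing on the rack (over 2 N), rack flat in its nest (within 3 mm and 0.05 rad) (all of step 1 and all of step 2 and velocity of joint ratchet between -0.1 and 0.1 rad/s and z of strip in the frame of rack above 0.047 m and z of rack in the frame of lifter below 0.038 m and angle between rack's own z axis and vertical below 0.05 rad); the arm keeps its last pose, push and grip.
It fails at once if the lever goes past the tooth towards the fifth click (beyond 0.93 rad) (value of joint ratchet above 0.93 rad).
It fails at once if the lever is advanced (over 0.15 rad) while the clamp is not shut (over 0.3 rad) (value of joint ratchet above 0.15 rad and value of joint clamp above 0.3 rad).
It fails at once if a bystander is shifted more than 3 cm or tipped (distance of any of blue_box, reagent, white_block, yellow_tray from where it was at the start of the episode above 0.03 m or angle between any of blue_box, reagent, white_block, yellow_tray's own z axis and vertical above 0.4 rad).
It also fails if it takes over 48 s, if anything falls off the work surface, if the arm or the gripper's body presses on something with over 40 N, if the wrist force passes 120 N, or if a joint passes its speed limit or range.

## Working session

There is one attempt and no reset: what is moved stays moved. The work goes in short steps, Python scripts to look and compute and a tool call to move; the robot and the scene stay as the last step left them, time stands still between calls to the robot, and variables do not carry over. Pictures are saved under pics/ and viewed, about 8 in all and at most 12, crops included, and the job is handed in when it is done.

Besides the shell and the picture viewer there is one more tool, called after "Request:" as a command line: name --argument value ..., lists and objects as JSON in quotes. move_arm: Moves the arm, as the interface text tells. Its arguments: {"type":"object","properties":{"moves":{"type":"array","items":{"type":"object","properties":{"gripper":{"type":"number"},"x":{"type":"number"},"y":{"type":"number"},"z":{"type":"number"},"roll":{"type":"number"}}}}},"required":["moves"]}

```bash
mkdir -p pics; cat > h.py <<'E'
import numpy as np, cv2
from bench import ctrl
from scipy.spatial.transform import Rotation as R
def T_tool(o):
    w,x,y,z=o["eef_rot"];T=np.eye(4);T[:3,:3]=R.from_quat([x,y,z,w]).as_matrix();T[:3,3]=o["eef_pos"];return T
def snap(n,f=None):
    o=ctrl.get_obs();c=ctrl.camera(n)
    c["T"]=c["world_from_camera"] if n!="wrist" else T_tool(o)@np.array(c["tool_from_camera"])
    c["T"]=np.array(c["T"])
    if f: cv2.imwrite("pics/"+f,c["img"][:,:,::-1])
    return c
def ray(c,u,v):
    d=np.array([(u-c["cx"])/c["fx"],-(v-c["cy"])/c["fy"],-1.]);return c["T"][:3,3],c["T"][:3,:3]@d
def onz(c,u,v,z):
    o,d=ray(c,u,v);return o+d*(z-o[2])/d[2]
def proj(c,p):
    q=np.linalg.inv(c["T"])@np.r_[p,1];return c["cx"]+c["fx"]*q[0]/-q[2],c["cy"]+c["fy"]*q[1]/q[2]
E
python3 - <<'E'
from h import *
for n in("scene","top"):
    c=snap(n,n+"0.png");print(n,{k:(v if np.ndim(v)==0 else '') for k,v in c.items()});print(c["T"].round(3))
print(ctrl.get_obs())
np.set_printoptions(suppress=True)
c=snap("wrist");print([k for k in c],np.array(c["tool_from_camera"]).round(3))
E
```

```text
scene {'img': '', 'fx': 441.16444660259896, 'fy': 441.16444660259896, 'cx': 323.1567233706193, 'cy': 194.31110324508174, 'world_from_camera': '', 'T': ''}
[[-0.598 -0.462  0.655  1.392]
 [ 0.802 -0.339  0.492  0.615]
 [-0.005  0.82   0.573  0.801]
 [ 0.     0.     0.     1.   ]]
top {'img': '', 'fx': 475.8926509875132, 'fy': 475.8926509875132, 'cx': 320.977342147811, 'cy': 200.71031125992806, 'world_from_camera': '', 'T': ''}
[[ 0.017  0.99  -0.138  0.407]
 [-1.     0.018  0.004  0.051]
 [ 0.006  0.138  0.99   1.533]
 [ 0.     0.     0.     1.   ]]
{'time_s': 0.1, 'q': array([-1.32629534e+00,  1.81474120e-01,  1.60790373e+00, -8.55621010e-06,
        1.35383199e+00, -2.06284483e-01]), 'dq': array([ 0.00172791, -0.00151894, -0.00195811, -0.00170208,  0.00087653,
        0.00211774]), 'joint_efforts': array([ 9.04454937e-04, -4.45875120e+01, -3.52235270e+01, -2.94288975e-04,
        4.14193841e-03,  3.90625388e-06]), 'eef_pos': array([ 0.25047746, -0.51732105,  0.40387195]), 'eef_rot': array([-5.57722513e-04,  8.47252442e-01, -5.31189840e-01, -5.85478072e-04]), 'wrist_force': array([-1.20838172, -0.28392261, -0.24692329]), 'torque': array([ 0.00501796, -0.00221348,  0.00241595]), 'opening': 0.997865677999018}
['img', 'fx', 'fy', 'cx', 'cy', 'tool_from_camera', 'T'] [[ 1.     0.    -0.     0.   ]
 [-0.    -0.947 -0.32  -0.083]
 [-0.     0.32  -0.947  0.03 ]
 [ 0.     0.     0.     1.   ]]
```

View pics/top0.png

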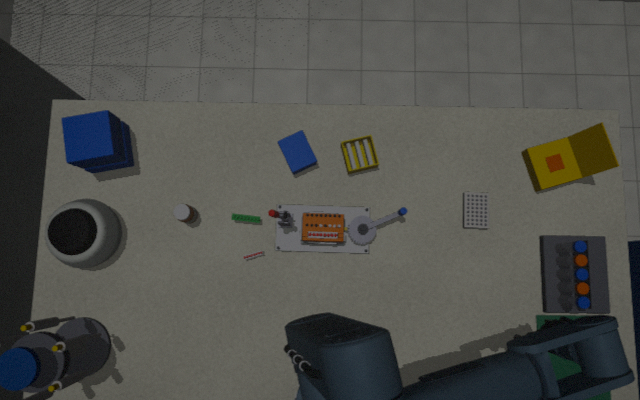

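View pics/scene0.png

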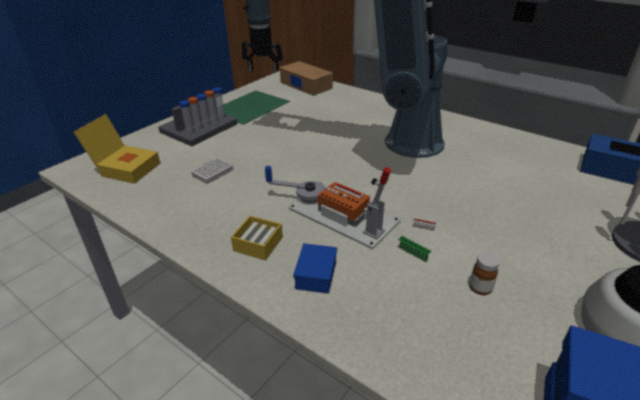

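Top view: lifter plate about cols 275–370, rows 205–253, red clamp sleeve at (273,213), blue knob at (403,211), orange rack at (323,228). The decoys are a loose red strip at (254,256) and a green strip at (246,218), and the blue box at (297,152) is a bystander. The scene view shows the same: sleeve at (386,176), knob at (268,173).

Next I'll measure the knob and sleeve across both views and crop to check.

```bash
python3 - <<'E'
from h import *
np.set_printoptions(suppress=True,precision=4)
def blob(c,col,box):
    h=cv2.cvtColor(c["img"],cv2.COLOR_RGB2HSV);u0,v0,u1,v1=box
    m=((h[...,0]<6)|(h[...,0]>174)) if col=="r" else (abs(h[...,0].astype(int)-112)<12)
    m=m&(h[...,1]>140)&(h[...,2]>50);k=np.zeros(m.shape,bool);k[v0:v1,u0:u1]=1
    vs,us=np.nonzero(m&k);print(col,len(us),us.min(),us.max(),vs.min(),vs.max());return us.mean(),vs.mean()
def tri(a,b):
    (o1,d1),(o2,d2)=a,b;A=np.c_[d1,-d2];s=np.linalg.lstsq(A,o2-o1,rcond=None)[0]
    p,q=o1+d1*s[0],o2+d2*s[1];return (p+q)/2,np.linalg.norm(p-q)
t=snap("top");s=snap("scene")
P={}
for n,col,b1,b2 in(("knob","b",(395,200,412,220),(258,160,276,186)),("grip","r",(262,205,284,222),(376,164,396,190))):
    p1,p2=blob(t,col,b1),blob(s,col,b2);P[n],e=tri(ray(t,*p1),ray(s,*p2));print(n,p1,p2,P[n],e)
# yaw from knob/grip with known lifter coords
k=np.array([.130*np.cos(np.radians(65)),-.125-.130*np.sin(np.radians(65))]);g=np.array([.022,.1439])
d=(P["grip"]-P["knob"])[:2];dl=g-k
yaw=np.arctan2(d[1],d[0])-np.arctan2(dl[1],dl[0]);Rm=np.array([[np.cos(yaw),-np.sin(yaw)],[np.sin(yaw),np.cos(yaw)]])
o=(P["knob"][:2]+P["grip"][:2])/2-Rm@(k+g)/2
print("yaw",yaw,"origin",o,"len",np.linalg.norm(d),np.linalg.norm(dl))
W=lambda x,y,z:np.r_[o+Rm@[x,y],z]
img=t["img"][:,:,::-1].copy();img=cv2.resize(img[180:280,230:430],None,fx=4,fy=4,interpolation=cv2.INTER_CUBIC)
for q in((.075,.15,.012),(.075,-.15,.012),(-.075,.15,.012),(-.075,-.15,.012),(0,-.125,.053),(.022,.115,.103)):
    u,v=proj(t,W(*q));cv2.drawMarker(img,(int((u-229.5)*4),int((v-179.5)*4)),(0,255,0),0,14,1)
cv2.imwrite("pics/crop1.png",img)
E
```

```text
b 31 400 406 208 213
b 62 266 270 167 181
knob (np.float64(402.93548387096774), np.float64(210.58064516129033)) (np.float64(268.0483870967742), np.float64(173.58064516129033)) [ 0.5813 -0.2058  0.0827] 0.003670518614365319
r 31 269 274 210 215
r 88 381 390 168 183
grip (np.float64(271.4516129032258), np.float64(212.58064516129033)) (np.float64(384.9431818181818), np.float64(175.0)) [0.5556 0.1821 0.2096] 0.003031171718225101
yaw -0.018917295552241642 origin [0.5309 0.0383] len 0.38874287113854294 0.3881203887529274
```

View pics/crop1.png

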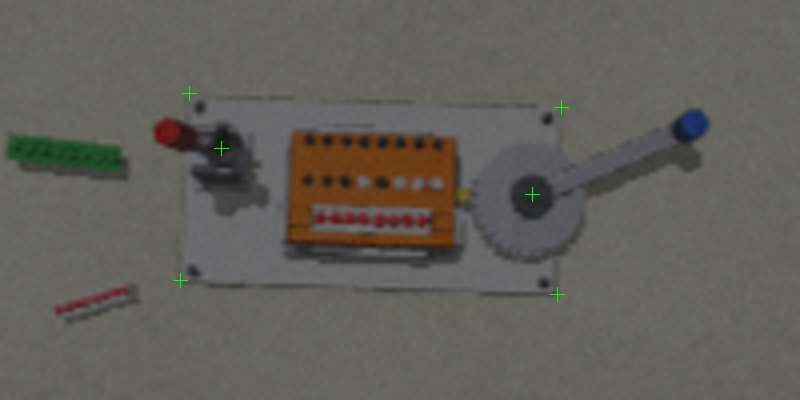

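The fit is good: lifter origin at (0.531,0.038), yaw about -0.02. The markers land on the plate corners and the wheel hub, and the red sleeve at (168,132) and blue knob at (692,124) in the crop are the right ones. First I turn the jaws along world x, rising as I go.

Request:
move_arm --moves '[{"gripper": 0,"z": -2,"roll": -10.7},{"gripper": 0,"z": -2,"roll": -10.7},{"gripper": 0,"z": -2,"roll": -10.7},{"gripper": 0,"z": -1,"roll": -10.7},{"gripper": 0,"roll": -10.7}]'

```text
validation failed for argument at $.mo...
```

Request:
move_arm --moves '[{"gripper": 0,"roll": -10.7},{"gripper": 0,"x": 2,"y": -5.5},{"gripper": 0,"x": 2,"y": -5.5},{"gripper": 0,"x": 2,"y": -5.5},{"gripper": 0,"x": 2,"y": -5.5}]'

```text
validation failed for argument at $.mo...
```

Request:
move_arm --moves '[{"gripper": 0,"x": 2.5,"y": -5.5},{"gripper": 0,"x": 2.5,"y": -5.5},{"gripper": 0,"x": 2.5,"y": -5.5},{"gripper": 0,"x": 2.5,"y": -5.5},{"gripper": 0,"x": 2.5,"y": -5.5}]'

```text
validation failed for argument at $.mo...
```

Request:
move_arm --moves '[{"gripper": 0,"x": 0,"y": 0,"z": -2,"roll": -10.7},{"gripper": 0,"x": 0,"y": 0,"z": -2,"roll": -10.7},{"gripper": 0,"x": 0,"y": 0,"z": -2,"roll": -10.7},{"gripper": 0,"x": 0,"y": 0,"z": -1,"roll": -10.7},{"gripper": 0,"x": 0,"y": 0,"z": 0,"roll": -10.7}]'

```text
time_s: 0.88
eef_pos: [0.2506, -0.5177, 0.4759]
eef_rot: [0.001, 0.996, -0.09, 0.0]
wrist_force: [-0.4, -0.2, 0.2]
opening: 0.002
```

All the fields are required, so I'll fill them all in.

Request:
move_arm --moves '[{"gripper": 0,"x": 0,"y": 0,"z": 0,"roll": -10.7},{"gripper": 0,"x": 2,"y": -5.5,"z": 0,"roll": 0},{"gripper": 0,"x": 2,"y": -5.5,"z": 0,"roll": 0},{"gripper": 0,"x": 2,"y": -5.5,"z": 0,"roll": 0},{"gripper": 0,"x": 2,"y": -5.5,"z": 0,"roll": 0}]'

```text
time_s: 1.5
eef_pos: [0.3307, -0.2957, 0.4747]
eef_rot: [0.0, 1.0, -0.0, 0.0]
wrist_force: [0.6, -0.3, -0.7]
opening: 0.002
```

Request:
move_arm --moves '[{"gripper": 0,"x": 2.5,"y": -5.5,"z": 0,"roll": 0},{"gripper": 0,"x": 2.5,"y": -5.5,"z": 0,"roll": 0},{"gripper": 0,"x": 2.5,"y": -5.5,"z": 0,"roll": 0},{"gripper": 0,"x": 2.5,"y": -5.5,"z": 0,"roll": 0},{"gripper": 0,"x": 2.5,"y": -5.5,"z": 0,"roll": 0}]'

```text
time_s: 2.12
eef_pos: [0.4556, -0.0204, 0.475]
eef_rot: [0.0, 1.0, 0.0, 0.001]
wrist_force: [1.2, -0.1, 0.5]
opening: -0.0
```

Request:
move_arm --moves '[{"gripper": 0,"x": 2.5,"y": -5.5,"z": 0,"roll": 0},{"gripper": 0,"x": 2.5,"y": -5.5,"z": 0,"roll": 0},{"gripper": 0,"x": 2,"y": -5.5,"z": 0,"roll": 0},{"gripper": 0,"x": 2,"y": -5.5,"z": 0,"roll": 0},{"gripper": 0,"x": 0,"y": -5.5,"z": 0,"roll": 0}]'

```text
time_s: 2.75
eef_pos: [0.5459, 0.2544, 0.4741]
eef_rot: [0.0, 1.0, 0.0, -0.0]
wrist_force: [0.3, -1.5, -0.3]
opening: 0.001
```

Request:
move_arm --moves '[{"gripper": 0,"x": 1,"y": 0,"z": 5.5,"roll": 0},{"gripper": 0,"x": 0,"y": 0,"z": 5.5,"roll": 0},{"gripper": 0,"x": 0,"y": 2,"z": 0.3,"roll": 0},{"gripper": 0,"x": 0,"y": 2,"z": 0,"roll": 0},{"gripper": 0,"x": 0,"y": 2,"z": 0,"roll": 0}]'

```text
time_s: 3.38
eef_pos: [0.5561, 0.1919, 0.3657]
eef_rot: [-0.002, 1.0, -0.0, 0.003]
wrist_force: [-2.5, 16.0, 10.6]
opening: 0.002
```

Request:
move_arm --moves '[{"gripper": 0,"x": 0,"y": 2,"z": 0,"roll": 0},{"gripper": 0,"x": 0,"y": 2,"z": 0,"roll": 0},{"gripper": 0,"x": 0,"y": 2,"z": 0,"roll": 0},{"gripper": 0,"x": 0,"y": 1,"z": 0,"roll": 0},{"gripper": 0,"x": 0,"y": 1,"z": 0,"roll": 0}]'

```text
time_s: 4.0
eef_pos: [0.5555, 0.1113, 0.3628]
eef_rot: [0.0, 1.0, -0.0, 0.001]
wrist_force: [-0.3, 0.2, -0.5]
opening: 0.0
```

```bash
python3 - <<'E'
from h import *
c=snap("scene");i=c["img"][:,:,::-1][130:270,240:440];cv2.imwrite("pics/s2.png",cv2.resize(i,None,fx=4,fy=4,interpolation=cv2.INTER_CUBIC))
E
```

```text
(no output)
```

View pics/s2.png

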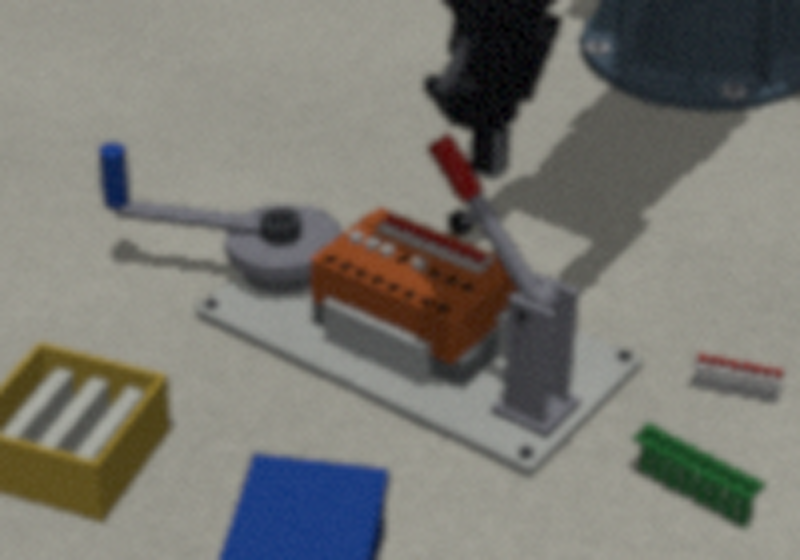

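The arm is past upright at about 1 rad (sleeve at (455,168) in the crop), probably in mid-swing. I'll wait a moment and locate the sleeve again.

Request:
move_arm --moves '[{"gripper": 0,"x": 0,"y": 0,"z": 0,"roll": 0},{"gripper": 0,"x": 0,"y": 0,"z": 0,"roll": 0},{"gripper": 0,"x": 0,"y": 0,"z": 0,"roll": 0}]'

```text
time_s: 4.42
eef_pos: [0.5552, 0.113, 0.3616]
eef_rot: [-0.0, 1.0, 0.001, -0.0]
wrist_force: [-0.2, -0.8, 0.8]
opening: 0.001
```

```bash
python3 - <<'E'
from h import *
print(ctrl.get_obs()["wrist_force"])
c=snap("scene");i=c["img"][:,:,::-1][130:270,240:440];cv2.imwrite("pics/s3.png",cv2.resize(i,None,fx=4,fy=4,interpolation=cv2.INTER_CUBIC))
E
```

```text
[-0.18093836 -0.82779268  0.76477097]
```

View pics/s3.png

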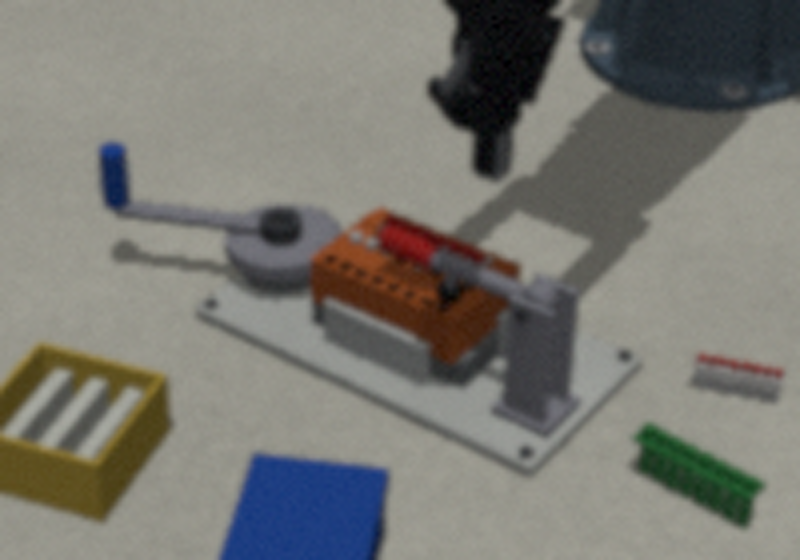

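The clamp is shut: the sleeve lies level over the rack at about (410,243). Now I move above the knob, opening the gripper on the way.

Request:
move_arm --moves '[{"gripper": 0,"x": 0,"y": 5,"z": 0,"roll": 0},{"gripper": 100,"x": 0.6,"y": 5.5,"z": 0,"roll": 0},{"gripper": 100,"x": 0.5,"y": 5.5,"z": 0,"roll": 0},{"gripper": 100,"x": 0.5,"y": 5.5,"z": 0,"roll": 0},{"gripper": 100,"x": 0.5,"y": 5.5,"z": 0,"roll": 0}]'

```text
time_s: 5.1
eef_pos: [0.5764, -0.1589, 0.3617]
eef_rot: [-0.0, 1.0, 0.001, 0.0]
wrist_force: [1.2, 0.4, -0.1]
opening: 0.844
```

Request:
move_arm --moves '[{"gripper": 100,"x": 0.5,"y": 5,"z": 0,"roll": 0},{"gripper": 100,"x": 0,"y": 0,"z": 0,"roll": 0}]'

```text
time_s: 5.35
eef_pos: [0.5813, -0.2108, 0.3615]
eef_rot: [0.0, 1.0, -0.002, 0.0]
wrist_force: [0.2, 1.1, 1.1]
opening: 1.0
```

```bash
python3 - <<'E'
from h import *
c=snap("wrist","w1.png");print(ctrl.get_obs()["eef_pos"])
h=cv2.cvtColor(c["img"],cv2.COLOR_RGB2HSV);m=((abs(h[...,0].astype(int)-112)<12)&(h[...,1]>140)&(h[...,2]>50)).astype(np.uint8)
n,l,s,ce=cv2.connectedComponentsWithStats(m)
for k in range(1,n):
    if s[k,4]>150: print(s[k],ce[k],onz(c,*ce[k],.083))
print("knob proj base/top",proj(c,[.5812,-.2055,.057]),proj(c,[.5812,-.2055,.107]))
E
```

```text
[ 0.58127399 -0.20879251  0.36130158]
[310 173  30  43 902] [325.20177384 195.63303769] [ 0.58177817 -0.20829488  0.083     ]
knob proj base/top (np.float64(324.498961321324), np.float64(183.2717861139173)) (np.float64(324.39899175369084), np.float64(202.1685469127283))
```

View pics/w1.png

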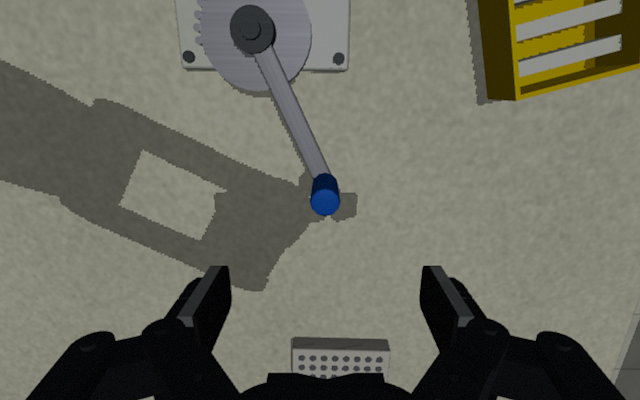

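Wrist view: the knob's top is at (325,202), midway between the open fingers, and the lever is at rest. Descend and grip.

Request:
move_arm --moves '[{"gripper": 100,"x": 0,"y": 0,"z": 5,"roll": 0},{"gripper": 100,"x": 0,"y": 0,"z": 5,"roll": 0},{"gripper": 100,"x": 0,"y": 0,"z": 2.3,"roll": 0},{"gripper": 0,"x": 0,"y": 0,"z": 0,"roll": 0},{"gripper": 0,"x": 0,"y": 0,"z": 0,"roll": 0}]'

```text
time_s: 6.02
eef_pos: [0.5821, -0.2067, 0.2401]
eef_rot: [0.0, 1.0, 0.001, 0.001]
wrist_force: [0.4, -0.0, 0.4]
opening: 0.601
```

Request:
move_arm --moves '[{"gripper": 0,"x": 0,"y": 0,"z": 0,"roll": 0},{"gripper": 0,"x": 0,"y": 0,"z": 0,"roll": 0}]'

```text
time_s: 6.28
eef_pos: [0.5813, -0.2076, 0.2406]
eef_rot: [0.0, 1.0, 0.0, -0.0]
wrist_force: [-6.4, 1.6, 7.8]
opening: 0.241
```

```bash
python3 - <<'E'
from h import *
c=snap("wrist","w2.png");o=ctrl.get_obs();print(o["eef_pos"],o["wrist_force"],o["opening"])
cv2.imwrite("pics/w2.png",c["img"][:,:,::-1])
yaw=-.019;lo=np.array([.5309,.0383]);M=R.from_euler('z',yaw).as_matrix()[:2,:2]
pv=lo+M@[0,-.125];print("pivot",pv)
k0=o["eef_pos"][:2]
for r in(0,.2,.4,.6,.8,.82):
    a=np.radians(-65)-r+yaw;p=pv+.13*np.array([np.cos(a),np.sin(a)]);print(r,p.round(4),((p-k0)*100).round(2))
E
```

```text
[ 0.58129976 -0.20757106  0.24056078] [-5.53266742  0.93395444  8.10787387] 0.2437427860862328
pivot [ 0.52852514 -0.08667744]
0 [ 0.5812 -0.2055] [-0.01  0.21]
0.2 [ 0.5566 -0.2136] [-2.47 -0.6 ]
0.4 [ 0.5308 -0.2167] [-5.05 -0.91]
0.6 [ 0.5049 -0.2145] [-7.64 -0.69]
0.8 [ 0.48   -0.2073] [-10.13   0.03]
0.82 [ 0.4776 -0.2063] [-10.37   0.13]
```

View pics/w2.png

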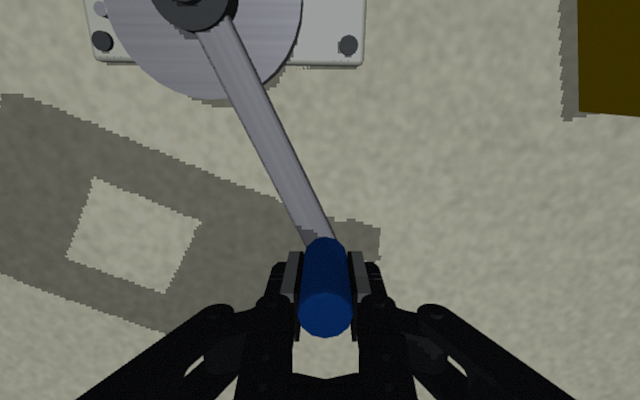

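The knob is firmly held (opening 0.24, about 21 mm), seen between the pads at (325,290). Next I pull along the arc in half-click rows. Tool x is world x and tool y is world -y.

Request:
move_arm --moves '[{"gripper": 0,"x": -1.2,"y": 0.45,"z": 0,"roll": 0},{"gripper": 0,"x": -1.25,"y": 0.35,"z": 0,"roll": 0},{"gripper": 0,"x": 0,"y": 0,"z": 0,"roll": 0},{"gripper": 0,"x": 0,"y": 0,"z": 0,"roll": 0}]'

```text
time_s: 6.82
eef_pos: [0.5581, -0.2165, 0.2408]
eef_rot: [0.002, 1.0, -0.001, 0.003]
wrist_force: [4.7, -2.8, -0.4]
opening: 0.242
```

Request:
move_arm --moves '[{"gripper": 0,"x": -1.3,"y": 0.2,"z": 0,"roll": 0},{"gripper": 0,"x": -1.3,"y": 0.1,"z": 0,"roll": 0},{"gripper": 0,"x": 0,"y": 0,"z": 0,"roll": 0},{"gripper": 0,"x": 0,"y": 0,"z": 0,"roll": 0}]'

```text
time_s: 7.32
eef_pos: [0.5329, -0.2214, 0.2411]
eef_rot: [0.004, 1.0, -0.001, 0.005]
wrist_force: [10.9, -11.6, -8.0]
opening: 0.242
```

Request:
move_arm --moves '[{"gripper": 0,"x": -1.3,"y": 0.1,"z": 0,"roll": 0},{"gripper": 0,"x": -1.3,"y": -0.1,"z": 0,"roll": 0},{"gripper": 0,"x": 0,"y": 0,"z": 0,"roll": 0},{"gripper": 0,"x": 0,"y": 0,"z": 0,"roll": 0}]'

```text
time_s: 7.82
eef_pos: [0.506, -0.221, 0.2409]
eef_rot: [0.003, 1.0, -0.001, 0.003]
wrist_force: [2.2, -9.3, -2.6]
opening: 0.244
```

```bash
python3 - <<'E'
from h import *
o=ctrl.get_obs();c=snap("wrist","w3.png");t=snap("top","t3.png");s=snap("scene","s4.png");print(o["eef_pos"],o["wrist_force"],o["torque"])
a=cv2.resize(t["img"][180:280,230:430],None,fx=3,fy=3,interpolation=2);w=c["img"][:300];w=w[:,20:620]
cv2.imwrite("pics/m3.png",np.vstack([a,w])[:,:,::-1])
E
```

```text
[ 0.50604468 -0.22098384  0.24094179] [ 2.20631484 -9.31371957 -2.62781404] [-1.47946458 -0.53625088 -0.58482649]
```

View pics/m3.png

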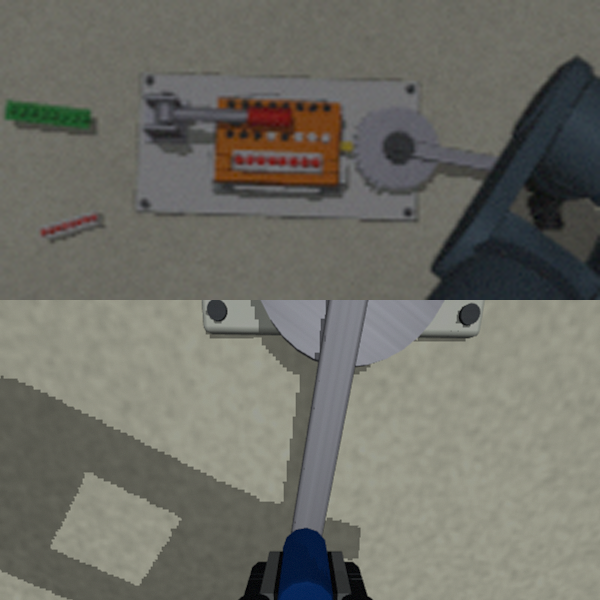

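Combined view: the clamp is still shut (sleeve at (270,117) in the top crop) and the lever points slightly towards the robot. I'll measure the lever angle from the bar's midline in the wrist image.

```bash
cat >> h.py <<'E'
def lever(c,pts,yaw=-.019):
    P=np.array([onz(c,u,v,.057)[:2] for u,v in pts]);d=P[-1]-P[0]
    return -np.radians(65)+yaw-np.arctan2(d[1],d[0])
E
python3 - <<'E'
from h import *
c=snap("wrist");print(ctrl.get_obs()["eef_pos"])
g=cv2.cvtColor(c["img"],cv2.COLOR_RGB2HSV).astype(int)
for v in(90,120,150,180,200):print(v,"H",list(g[v,300:400:4,0]),"S",list(g[v,300:400:4,1]),"V",list(g[v,300:400:4,2]))
print(lever(c,[(368.5,5),(328,215)]))
E
```

```text
[ 0.50613231 -0.22097384  0.24092554]
90 H [np.int64(30), np.int64(28), np.int64(32), np.int64(30), np.int64(28), np.int64(30), np.int64(30), np.int64(35), np.int64(30), np.int64(120), np.int64(114), np.int64(117), np.int64(116), np.int64(116), np.int64(116), np.int64(113), np.int64(113), np.int64(116), np.int64(32), np.int64(30), np.int64(30), np.int64(30), np.int64(30), np.int64(30), np.int64(30)] S [np.int64(23), np.int64(27), np.int64(25), np.int64(28), np.int64(25), np.int64(29), np.int64(26), np.int64(29), np.int64(27), np.int64(16), np.int64(19), np.int64(18), np.int64(15), np.int64(16), np.int64(16), np.int64(17), np.int64(16), np.int64(17), np.int64(25), np.int64(25), np.int64(27), np.int64(24), np.int64(26), np.int64(26), np.int64(26)] V [np.int64(152), np.int64(153), np.int64(150), np.int64(148), np.int64(154), np.int64(96), np.int64(99), np.int64(97), np.int64(96), np.int64(110), np.int64(131), np.int64(131), np.int64(133), np.int64(131), np.int64(130), np.int64(134), np.int64(129), np.int64(106), np.int64(153), np.int64(151), np.int64(150), np.int64(146), np.int64(147), 
[... 3718 characters left out ...]
np.int64(26), np.int64(8), np.int64(19), np.int64(15), np.int64(16), np.int64(15), np.int64(17), np.int64(19), np.int64(13), np.int64(10), np.int64(24), np.int64(28), np.int64(25), np.int64(27), np.int64(25), np.int64(25), np.int64(26), np.int64(26), np.int64(26), np.int64(27), np.int64(27), np.int64(23)] V [np.int64(150), np.int64(98), np.int64(101), np.int64(100), np.int64(64), np.int64(118), np.int64(119), np.int64(124), np.int64(120), np.int64(118), np.int64(119), np.int64(118), np.int64(99), np.int64(157), np.int64(153), np.int64(153), np.int64(151), np.int64(152), np.int64(152), np.int64(146), np.int64(147), np.int64(146), np.int64(143), np.int64(150), np.int64(156)]
0.5938750924994392
```

The lever is at 0.594 rad, the third click, as planned. On to the fourth.

Request:
move_arm --moves '[{"gripper": 0,"x": -1.25,"y": -0.2,"z": 0,"roll": 0},{"gripper": 0,"x": -1.25,"y": -0.4,"z": 0,"roll": 0},{"gripper": 0,"x": 0,"y": 0,"z": 0,"roll": 0},{"gripper": 0,"x": 0,"y": 0,"z": 0,"roll": 0},{"gripper": 0,"x": 0,"y": 0,"z": 0,"roll": 0}]'

```text
time_s: 8.65
eef_pos: [0.4809, -0.2143, 0.2408]
eef_rot: [0.003, 1.0, 0.0, 0.002]
wrist_force: [2.1, -5.8, -0.2]
opening: 0.238
```

```bash
python3 - <<'E'
from h import *
c=snap("wrist","w4.png");t=snap("top");s=snap("scene");o=ctrl.get_obs();print(o["eef_pos"],o["wrist_force"],o["opening"],o["dq"].round(3))
h=cv2.cvtColor(c["img"],cv2.COLOR_RGB2HSV).astype(int)
m=((abs(h[...,0]-114)<8)&(h[...,1]>9)&(h[...,1]<40)&(h[...,2]>100)&(h[...,2]<145)).astype(np.uint8);m=cv2.morphologyEx(m,cv2.MORPH_CLOSE,np.ones((5,5)));m=cv2.morphologyEx(m,cv2.MORPH_OPEN,np.ones((5,5)))
pts=[]
for v in range(80,206,5):
    u=np.nonzero(m[v,250:480])[0]+250
    if 15<len(u)<55: pts.append((u.mean(),v))
pts=np.array(pts);k=np.polyfit(pts[:,1],pts[:,0],1);print(len(pts),k,"r",lever(c,[(np.polyval(k,80),80),(np.polyval(k,205),205)]))
d=o["eef_pos"][:2]-[.5285,-.0867];print("r from tcp",np.radians(-65)-.019-np.arctan2(d[1],d[0]),np.linalg.norm(d))
a=cv2.resize(s["img"][130:250,240:440],None,fx=3,fy=3,interpolation=2);cv2.imwrite("pics/m4.png",np.vstack([a,c["img"][:240,20:620]])[:,:,::-1])
E
```

```text
[ 0.48094742 -0.21434816  0.24079828] [ 1.92557796 -5.70717693  0.76455844] 0.24093169379064325 [-0.001 -0.001 -0.     0.001 -0.002 -0.   ]
25 [-4.24615385e-01  4.28069231e+02] r 0.7842434650469139
r from tcp 0.773934438502377 0.13621784741743956
```

View pics/m4.png

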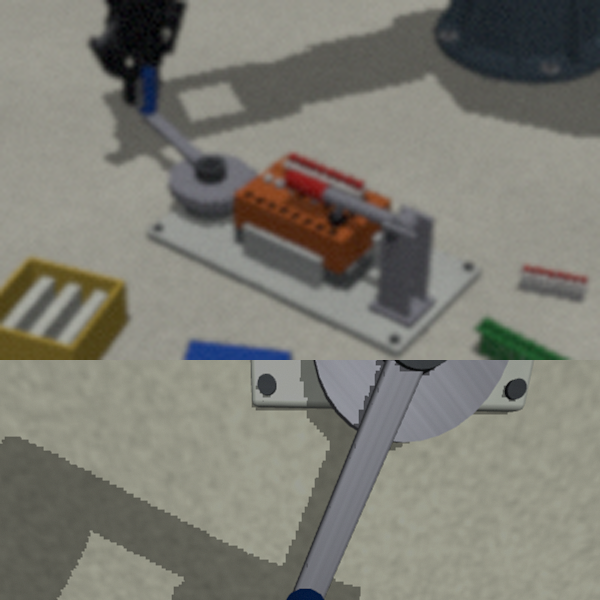

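The lever is at 0.77–0.78 rad and still. The strip stands up out of the rack (scene crop about (325,170)) and the clamp is shut. Handing in.

```bash
python3 -c "
from h import *
print(ctrl.hand_in());o=ctrl.get_obs();print(o['time_s'],o['eef_pos'],o['wrist_force'],o['opening'])"
```

```text
the job is handed in; nothing more can be done
None
the job is handed in; nothing more can be done
```

I swung the clamp arm over centre with the closed fingers until it snapped shut on the rack. Then I gripped the blue knob and pulled the lever to the fourth click, and handed in at about 8.8 s while still holding it.

**Last checks, just before handing in:**
- **Lever:** 0.784 rad from the bar in the wrist image and 0.774 rad from the tool position, against the allowed 0.71–0.89. The arm was still.
- **Knob:** gripped, with the fingers stopped at 24% opening (about 20 mm).
- **Clamp, rack and strip:** by eye in the scene view, the clamp was level on the rack, the rack looked flat in its nest and the strip stood up. I did not measure the pad force, the rack tilt or the strip height.

**One disagreement:** the tool's distance from the lever axis came out at 136 mm instead of 130 mm, with about 6 N of sideways force on the wrist. The grip sat slightly outward, but the lever angle was unaffected.

The first three move calls were refused because some fields were missing, and nothing moved in them. The hand-in reported no verdict.

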